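# Clamp a cork bung for boring

## Robot

A 7-joint arm with a two-finger parallel gripper is mounted at the origin on a cart in front of the work surface, level with it; the furniture and walls round the work are solid. World frame = base frame: x ahead of the robot, y to its left, z up, the work surface at z = 0. Lengths are in mm, angles in rad, forces in N, time in s.
With the tool pointing down it reaches from about 400 to 875 mm from the base axis. Payload 4.4 kg.
Tool frame: the origin (TCP) lies midway between the tips of the shut fingers; the grasp point (between the pads) lies 19 mm behind it (ctrl.pinch_z is the distance from the TCP to the grasp point, in mm); z points along the fingers, y is the line along which they close (so a half turn about z gives the same grasp; the last joint's range is limited). The gripper opens to 85 mm and grips with 20 to 120 N. Pads are 22 mm wide; open, the fingers measure 114 mm over their backs; the gripper's body (76 mm by 85 mm) begins 54 mm behind the grasp point. The pads swing forward as they close: fully open they stand 13 mm farther back than shut.
Start: joints at [-1.233, 0.628, 0.038, 1.517, -0.027, 0.996, -0.02], TCP at [255.373, 597.748, 231.313] pointing down, gripper open.
Joint ranges: [-3.06, 3.06], [-0.37, 2.12], [-1.25, 1.32], [0.18, 2.47], [-1.1, 4.24], [0.23, 1.98], [-2.94, 2.94]. Speed limits (rad/s): [2.57, 2.57, 3.14, 3.14, 3.14, 3.14, 3.14].

## Interface

Orientations are given as [roll, pitch, yaw] about the fixed x, y, z axes, in that order (R = Rz(yaw) Ry(pitch) Rx(roll)).
In Python, from cell import read_state, cams, order, ctrl gives the robot as it stands.
- The arm moves only by the tool move_arm, never from a script. Its argument "targets" is text: rows parted by semicolons, each of 7 numbers parted by spaces: the gripper's target within -1 to 1 (fully open at 1, half-way at 0, shut at -1), then the shift along the tool's x, y, z in cm, then the turn, a rotation vector about the tool's x, y, z in degrees. A call has 1 to 5 rows; each row shifts and turns the commanded pose from where the row before left it, along the tool's axes as they then stand; what a row does not reach is not made up. A row lasts 1/12 s, in which the tool goes at most 41.7 mm and 7.16 degrees, less where a joint would pass 70% of its speed; a pose out of reach is approached as far as the arm can. A call with a gripper value outside its range is refused whole. The fingers move at their own pace and stop on an object; the grip force is fixed at half the most. Time passes only in rows, so rows that do not move let the fingers close. It gives the time, the measured TCP pose, the force, the opening and the grip force at its end, in the units of the state.
- read_state(): the state, without advancing time (a new reading comes with each control period).
- cams.get_image(name): name is "side" or "top"; returns a dict with "color" (384x512x3 uint8, red, green, blue), "fovy" (degrees; the focal length in pixels is half the picture's height over the tangent of half this angle, whatever the lens; pixels are square), "cx", "cy" (the principal point, pixels), "rvec" (rotation vector, rad) and "tvec" (3), from world to camera coordinates, as OpenCV has them. Camera axes: x right, y down, z forward; pixel columns grow to the right and rows downward; lengths in mm; the calibration is good to about 2 mm. A picture is of the moment at which its call begins. There is no depth.
- order.finish_job(): hands the job in; it is judged then, once.
The state is a dict: "clock": time; "qpos": joint angles; "qd": joint speeds; "tau": joint torques, N m; "eef_pos": TCP position; "tool_rot": TCP orientation; "force": force on the tool from outside, world axes, zero at the start; "torque": the same for the moment, N m; "width": finger opening in mm; "gripper_force": force on a finger pad.
Only numpy, scipy, OpenCV 4.12 (cv2) and the standard library are available. Lean on these libraries where they do the work, as an engineer would, in place of code of your own. Each camera call takes 0.05 s, during which the arm holds its last target. There are 200 camera calls.

## Task

Get the big cork bung ready for boring: stand it wide end down on the board between the open jaws of the one-hand ratchet clamp, then squeeze and let go of the orange trigger again and again until the sliding jaw holds the bung firmly in the notch of the other jaw, and take your hand away. Close the jaw only by its trigger, not by pushing on it, and leave the other things where they are.

Things in the scene. Friction and masses are not known exactly. Their poses are not given: they have to be found in the camera images.
- bung_center (a point): centre of the cork-brown bung, half-way up (12 mm above what it stands on). It is 24 mm high, 28 mm across its wide end, about 23 mm across its narrow end, about 20 g. It starts standing on the bench on its wide end; the point's z axis points from the narrow to the wide end, so straight down
- clamp_board: light wooden board, fixed, carrying a blue one-hand ratchet clamp lying flat. Origin on the bench, z up; the board's top is 18 mm above it and spans x -45 to 85, y -130 to 130 mm. Steel bar along y at x -31 to -11 mm, 37 mm high; clamp housing at x -46 to 16, y -60 to -6 mm, 51 mm high; jaws on the line x = 45 mm. Handle and trigger stick out to -x over the bare bench. All below 53 mm
- fixed_jaw: black jaw pad with an upright V notch (120 degrees), fixed, 20 mm high. Origin at the root of the notch, on the board's top; axes as the board's: y points out of the notch to the sliding jaw. Its tips lie 7.5 mm ahead of the origin and 13 mm to each side. A bung seated in the notch has its axis 16 mm from the origin along y
- sliding_jaw: sliding jaw on the end of the toothed bar, blue with a flat black pad 30 mm wide and 20 mm high that faces the notch. Origin at the middle of the pad's face, level with the board's top; axes as the board's. It lies on the y axis of fixed_jaw, 55 to 74 mm from its origin at the start; its blue arm is 29 mm high or less
- clamp_bar (a joint): slide of bar and sliding jaw, in m: 0 wide open (pad 73.5 mm from the root of the notch), grows as it closes; it starts at 0 to 0.018 and has met the seated bung at about 0.044. A full squeeze of the trigger draws it in by 7 mm (two teeth), the first by 3 to 7 mm; a brake (15 N) holds it where it is left. The red release tab is fixed and not needed
- handle_grip (a point): middle of the fixed blue pistol handle, 33 mm above the bench. The handle is 16 mm thick and 28 mm high (19 to 47 mm above the bench) and points to the board's -x, turned 0.11 rad counter-clockwise from above, away from the trigger; it is straight for 40 mm to either side of this point
- trigger_grip (a point): middle of the orange trigger blade, beside handle_grip toward the board's +y, 33 mm above the bench; 10 mm thick, 24 mm high, 31 mm to either side along the handle. Let go, it stands 32 mm from handle_grip (about 45 mm over both outer faces); squeezed home it lies parallel to the handle, 14.5 mm from it (27.5 mm over both)
- trigger (a joint): angle of the trigger about its upright pivot: 0 let go, 0.215 rad squeezed home on its stop. It springs back by itself (about 3 N). A squeeze takes about 11 N at trigger_grip while the jaw is free; once it has met the work the trigger stalls up to about 19 N, above which an overload spring lets it go home without crushing the work
- red_bung: a smaller dark red rubber bung, 22 mm across and 20 mm high, loose, not to be used
- borer_a: brass cork borer with a T handle, 105 mm long, 52 mm across the handle, lying loose
- borer_b: thinner brass cork borer with a T handle, 92 mm long, lying loose
- stain_bottle: small brown bottle with a red cap, 38 mm across and 78 mm high, loose
- beaker_100: small clear beaker, 62 mm across and 68 mm high, loose
- spirit_lamp: glass spirit lamp, 68 mm across and 77 mm high, loose
- marker: blue marker pen, 131 mm long, lying loose

How it is judged (in metres and radians):
On the way, in this order (a step that is already met when the one before it is completed fails the run):
1. the cork bung stands wide end down on the board between the jaws, let go (x of bung_center in the frame of fixed_jaw between -0.012 and 0.012 m and y of bung_center in the frame of fixed_jaw between 0.01 and 0.06 m and z of bung_center in the frame of fixed_jaw between 0.008 and 0.016 m and angle between bung_center's own z axis and vertical above 3 rad and contact force between the fingers and cork_bung below 0.2 N), for 0.2 s.
2. the sliding jaw presses the bung into the notch with at least 8 N (contact force between each of sliding_jaw, fixed_jaw and cork_bung above 8 N), for 0.2 s.
At the end, for the whole second after the job is handed in: the cork bung stands on the board within 4 mm, upright within 8 degrees with its wide end down, seated in the notch within 5 mm, and is pressed by both jaws with more than 8 N while the trigger is let go (under 0.05 rad) and everything is at rest (all of step 2 and x of bung_center in the frame of fixed_jaw between -0.005 and 0.005 m and y of bung_center in the frame of fixed_jaw between 0.011 and 0.021 m and z of bung_center in the frame of fixed_jaw between 0.008 and 0.016 m and angle between bung_center's own z axis and vertical above 3 rad and value of joint trigger below 0.05 rad and linear speed of cork_bung below 0.01 m/s); the robot touches nothing.
It fails at once if the robot pushes on the sliding jaw with more than 6 N (contact force between any of the fingers, the arm and sliding_jaw above 6 N).
It fails at once if one of the other loose things is moved by more than 30 mm (distance of any of red_bung, borer_a, borer_b, stain_bottle, beaker_100, spirit_lamp, marker from where it was at the start of the episode above 0.03 m).
It also fails if it takes over 56 s, if anything falls off the work surface, if the arm or the gripper's body presses on something with over 40 N, if the wrist force passes 120 N, or if a joint passes its speed limit or range.

## Working session

There is one attempt and no reset: what is moved stays moved. The work goes in short steps, Python scripts to look and compute and a tool call to move; the robot and the scene stay as the last step left them, time stands still between calls to the robot, and variables do not carry over. Pictures are saved under pics/ and viewed, at most 10 in all, crops included, and the job is handed in when it is done.

Besides the shell and the picture viewer there is one more tool, called after "Request:" by a JSON object that holds its "fn" and its "kwargs". move_arm: Moves the arm, as the interface text tells. Its arguments: {"type":"object","properties":{"targets":{"type":"string"}},"required":["targets"]}

```bash
mkdir -p pics; cat > h.py <<'E'
import numpy as np,cv2
from cell import read_state,cams,order,ctrl
def snap(n,f):
    d=cams.get_image(n); im=cv2.cvtColor(d["color"],cv2.COLOR_RGB2BGR)
    np.save(f"pics/{f}.npy",{k:v for k,v in d.items() if k!="color"},allow_pickle=True)
    cv2.imwrite(f"pics/{f}_raw.png",im); cv2.imwrite(f"pics/{f}.png",cv2.resize(im,(800,600),interpolation=cv2.INTER_CUBIC)); return d
def cal(f):
    d=np.load(f"pics/{f}.npy",allow_pickle=True).item(); fl=192/np.tan(np.radians(d["fovy"])/2)
    K=np.array([[fl,0,d["cx"]],[0,fl,d["cy"]],[0,0,1.]]); R=cv2.Rodrigues(np.array(d["rvec"],float))[0]
    return K,R,np.array(d["tvec"],float).reshape(3)
def pix2w(f,u,v,z,s=512/800):  # pixels of the 800x600 view
    K,R,t=cal(f); r=R.T@np.linalg.solve(K,[u*s,v*s,1]); c=-R.T@t
    return c+r*(z-c[2])/r[2]
def w2pix(f,p,s=512/800):
    K,R,t=cal(f); q=K@(R@np.array(p,float)+t); return q[:2]/q[2]/s
E
python3 - <<'E'
from h import *
snap("top","t0");snap("side","s0")
for f in("t0","s0"):
    K,R,t=cal(f);print(K[0],-R.T@t)
print(read_state(), ctrl.pinch_z)
E
```

```text
[463.57267528   0.         252.61762232] [ 493.97079835   28.78058804 1375.50150561]
[388.21963505   0.         249.28651663] [ 617.13322805 1113.81125238  945.45783117]
{'clock': 0.1, 'qpos': array([-1.23279393,  0.62925538,  0.03846544,  1.51826866, -0.02700635,
        0.99632208, -0.01998632]), 'qd': array([ 1.18182252e-03, -2.16636963e-03, -9.51665512e-04, -9.95956289e-04,
       -9.11728500e-04, -2.32934939e-03,  4.96443008e-05]), 'tau': array([ 3.98809643e-03, -5.64531112e+01,  1.23077787e+00, -1.93973082e+01,
        1.12963677e-02,  5.44497292e-03,  1.83472122e-05]), 'eef_pos': array([255.15469202, 597.20802128, 230.48009685]), 'tool_rot': array([-3.13985788e+00,  2.46567329e-05,  2.73778375e+00]), 'force': array([ 0.34975434,  0.22574916, -0.39999002]), 'torque': array([ 0.01334793, -0.06526186, -0.01478919]), 'gripper_force': 0.0, 'width': 85.60781527880617} 18.700000000000003
```

View pics/t0.png

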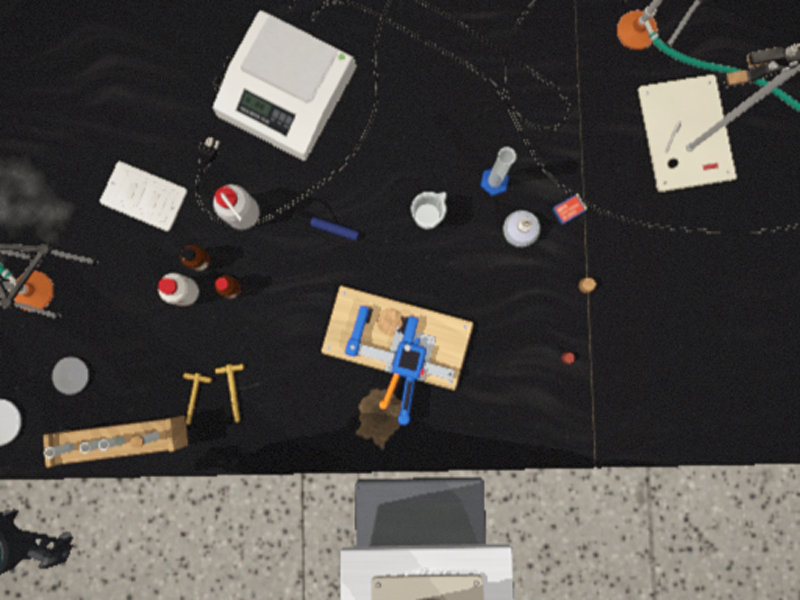

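View pics/s0.png

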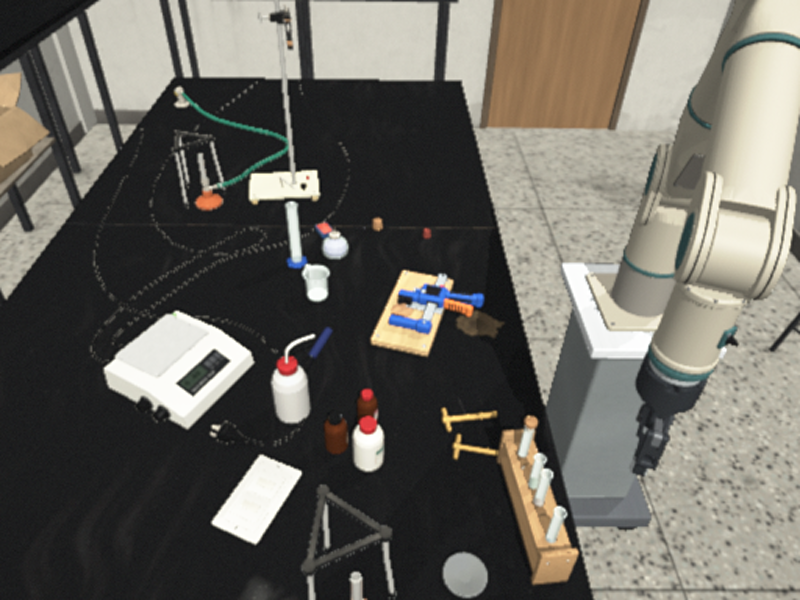

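The top view shows the board with corners at about (342,287), (473,322), (456,389) and (321,352). The handle is near (406,405) and the trigger near (390,390). The cork is at (587,285) and the red bung at (568,357). I'll zoom in for exact pixels.

```bash
python3 - <<'E'
from h import *
t=cv2.imread("pics/t0_raw.png");s=cv2.imread("pics/s0_raw.png")
z=lambda im,x,y,w,h,k:cv2.resize(im[y:y+h,x:x+w],None,fx=k,fy=k,interpolation=cv2.INTER_CUBIC)
a=z(t,200,178,110,100,5)   # 550x500
c=np.zeros((600,800,3),np.uint8);c[:500,:550]=a
c[0:250,550:800]=z(t,351,157,50,50,5); c[250:500,550:800]=z(s,230,130,50,50,5)
cv2.imwrite("pics/c0.png",c)
for n,p in dict(cork=(587,284,24),red=(568,357,20),c1=(342,287,18),c2=(473,322,18),c3=(456,389,18),c4=(321,352,18)).items(): print(n,pix2w("t0",*p).round(1))
print(pix2w("s0",377,224,12).round(1))
E
```

```text
cork [ 632.1 -313.9   24. ]
red [ 496.9 -273.8   20. ]
c1 [637.6 145.1  18. ]
c2 [566.1 -99.6  18. ]
c3 [442.1 -64.2  18. ]
c4 [516.2 186.3  18. ]
[ 632.4 -314.7   12. ]
```

View pics/c0.png

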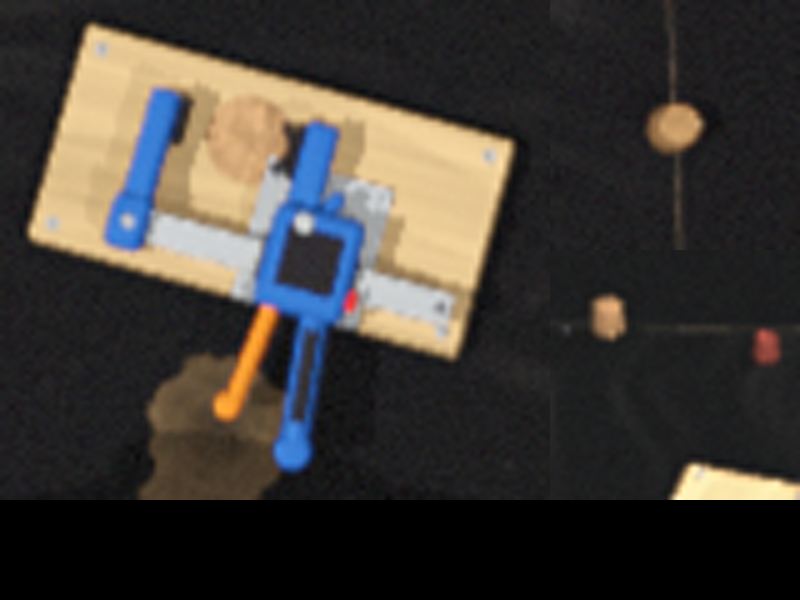

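The zoom shows the jaws open with the notch facing left at about crop (290,150). The handle runs from (312,325) to (293,450) and the trigger from (272,307) to (226,405). The cork stands wide end down, with its narrow top offset up-right.

```bash
cat >> h.py <<'E'
from scipy.optimize import least_squares
def crop(u,v): return (200+u/5-.4,178+v/5-.4)
def tp(u,v,z): return pix2w("t0",*crop(u,v),z,s=1)
def b2w(b,x,y,z=18): return np.array([b[0]+np.cos(b[2])*x-np.sin(b[2])*y,b[1]+np.sin(b[2])*x+np.cos(b[2])*y,z])
def rel(p,yaw_cur,st):  # shift in tool axes (cm) with tool pointing down
    d=np.array(p)-st["eef_pos"]; y=yaw_cur
    return np.array([d@[np.cos(y),np.sin(y),0],d@[np.sin(y),-np.cos(y),0],-d[2]])/10
E
python3 - <<'E'
from h import *
cs=[((90,22),85,130),((517,142),85,-130),((458,358),-45,-130),((28,238),-45,130)]
f=lambda b:np.concatenate([(b2w(b,x,y)-tp(*c,18))[:2] for c,x,y in cs])
r=least_squares(f,[530,0,-.29]);b=r.x;print("board",b,f(b).round(1))
inv=lambda p:(np.array([[np.cos(b[2]),np.sin(b[2])],[-np.sin(b[2]),np.cos(b[2])]])@(np.array(p[:2])-b[:2])).round(1)
for n,u,v,z in [("fixtipR",288,172,38),("fixtipL",287,125,38),("fixarm end",322,127,47),("slide pad top",185,97,38),("slide pad bot",172,143,38),("handle a",312,325,47),("handle ball",293,448,47),("trig ball",226,405,45),("trig in",272,310,45)]:
    w=tp(u,v,z);print(n,w.round(1),inv(w))
# cork from masks
def cone(f,x,y):
    a=np.linspace(0,6.283,60,endpoint=False)
    P=[w2pix(f,(x+r*np.cos(q),y+r*np.sin(q),z),1) for r,z in((14,0),(11.5,24)) for q in a]
    h=cv2.convexHull(np.array(P,np.float32)); m=cv2.moments(h); return np.array([m["m10"]/m["m00"],m["m01"]/m["m00"]])
obs={}
for fn,(u,v) in dict(t0=(375.5,182),s0=(241,143)).items():
    im=cv2.imread(f"pics/{fn}_raw.png").astype(int); x0,y0=int(u)-10,int(v)-10; c=im[y0:y0+21,x0:x0+21]
    m=((c[...,2]-c[...,0])>40)&(c[...,2]>100); n,l,s,ce=cv2.connectedComponentsWithStats(m.astype(np.uint8)); i=1+s[1:,4].argmax()
    obs[fn]=ce[i]+[x0,y0]; print(fn,s[i],obs[fn])
for fs in(["t0"],["s0"],["t0","s0"]):
    r=least_squares(lambda p:np.concatenate([cone(k,*p)-obs[k] for k in fs]),[632,-314],diff_step=1e-4);print(fs,r.x.round(1),r.cost)
E
```

```text
board [ 5.22580745e+02  4.90646767e+01 -2.94862073e-01] [-1.  -0.  -0.2  0.4  0.3  0.1  0.9 -0.5]
fixtipR [550.9  33.9  38. ] [31.4 -6.2]
fixtipL [578.   33.9  38. ] [57.5  1.6]
fixarm end [575.9  13.8  47. ] [ 61.2 -18.2]
slide pad top [595.6  92.6  38. ] [57.2 62.9]
slide pad bot [569.1 100.6  38. ] [29.5 62.8]
handle a [463.   22.2  47. ] [-49.2 -43.1]
handle ball [393.7  34.6  47. ] [-119.1  -51.3]
trig ball [418.6  72.2  45. ] [-106.2   -8.1]
trig in [471.9  44.8  45. ] [-47.2 -18.8]
t0 [ 6  6 11  9 79] [375.56962025 181.98734177]
s0 [ 8  6  6  9 46] [241.41304348 142.97826087]
['t0'] [ 633.2 -317.9] 1.97382772671322e-12
['s0'] [ 631.9 -319.9] 1.907291466085965e-13
['t0', 's0'] [ 632.8 -318.1] 0.06149048236377876
```

Request:
{"fn": "move_arm", "kwargs": {"targets": "1 0 0 0 0 0 7; 1 0 0 0 0 0 7; 1 0 0 0 0 0 7; 1 0 0 0 0 0 7; 1 0 0 0 0 0 7"}}

```text
clock: 0.52
eef_pos: [255.2, 597.4, 230.8]
tool_rot: [-3.141, 0.001, 2.121]
force: [0.7, 0.6, -0.1]
width: 85.3
gripper_force: 0.0
```

Request:
{"fn": "move_arm", "kwargs": {"targets": "1 0 0 0 0 0 7; 1 0 0 0 0 0 7; 1 0 0 0 0 0 7; 1 0 0 0 0 0 7; 1 0 0 0 0 0 7"}}

```text
clock: 0.93
eef_pos: [255.1, 597.4, 230.8]
tool_rot: [-3.141, 0.001, 1.51]
force: [0.6, 0.2, -0.5]
width: 85.2
gripper_force: 0.0
```

Request:
{"fn": "move_arm", "kwargs": {"targets": "1 0 0 0 0 0 7; 1 0 0 0 0 0 6.8; 1 0 0 0 0 0 0"}}

```text
clock: 1.18
eef_pos: [255.0, 597.5, 230.7]
tool_rot: [3.141, 0.001, 1.273]
force: [0.0, 0.7, 0.2]
width: 85.5
gripper_force: 0.0
```

Request:
{"fn": "move_arm", "kwargs": {"targets": "1 -2.95 2.4 0 0 0 0; 1 -2.95 2.4 0 0 0 0; 1 -2.95 2.4 0 0 0 0; 1 -2.95 2.4 0 0 0 0; 1 -2.95 2.4 0 0 0 0"}}

```text
clock: 1.6
eef_pos: [327.4, 419.9, 231.2]
tool_rot: [3.142, 0.0, 1.28]
force: [1.0, 0.1, -0.6]
width: 85.8
gripper_force: 0.0
```

Request:
{"fn": "move_arm", "kwargs": {"targets": "1 -2.95 2.4 0 0 0 0; 1 -2.95 2.4 0 0 0 0; 1 -2.95 2.4 0 0 0 0; 1 -2.95 2.4 0 0 0 0; 1 -2.95 2.4 0 0 0 0"}}

```text
clock: 2.02
eef_pos: [399.3, 243.9, 231.4]
tool_rot: [3.142, -0.0, 1.28]
force: [1.1, 0.0, 0.3]
width: 85.7
gripper_force: 0.0
```

Request:
{"fn": "move_arm", "kwargs": {"targets": "1 -2.95 2.4 0 0 0 0; 1 -2.95 2.4 0 0 0 0; 1 -2.95 2.4 0 0 0 0; 1 -2.95 2.4 0 0 0 0; 1 -2.95 2.4 0 0 0 0"}}

```text
clock: 2.43
eef_pos: [471.1, 67.9, 231.3]
tool_rot: [-3.142, -0.0, 1.279]
force: [1.5, -0.1, 0.1]
width: 85.3
gripper_force: 0.0
```

Request:
{"fn": "move_arm", "kwargs": {"targets": "1 -2.95 2.4 0 0 0 0; 1 -2.95 2.4 0 0 0 0; 1 -2.95 2.4 0 0 0 0; 1 -2.95 2.4 0 0 0 0; 1 -2.95 2.4 0 0 0 0"}}

```text
clock: 2.85
eef_pos: [542.9, -108.2, 231.1]
tool_rot: [-3.141, -0.0, 1.279]
force: [0.2, 0.2, 0.1]
width: 85.5
gripper_force: 0.0
```

Request:
{"fn": "move_arm", "kwargs": {"targets": "1 -2.95 2.4 0 0 0 0; 1 -2.95 2.4 0 0 0 0; 1 -2.95 2.4 0 0 0 0; 1 -2.95 2.4 0 0 0 0; 1 -2.95 2.4 0 0 0 0"}}

```text
clock: 3.27
eef_pos: [614.7, -284.2, 231.0]
tool_rot: [-3.141, -0.0, 1.279]
force: [0.5, 0.5, 0.7]
width: 85.1
gripper_force: 0.0
```

Request:
{"fn": "move_arm", "kwargs": {"targets": "1 -2.9 2.4 0 0 0 0; 1 0 0 0 0 0 0; 1 0 0 0 0 0 0"}}

```text
clock: 3.52
eef_pos: [628.0, -320.2, 230.2]
tool_rot: [-3.14, 0.001, 1.274]
force: [-0.8, 0.2, -0.1]
width: 85.4
gripper_force: 0.0
```

```bash
python3 - <<'E'
from h import *
s=read_state();print(s["clock"],s["eef_pos"],s["tool_rot"],rel([632.8,-318,2],s["tool_rot"][2],s))
E
```

```text
3.5167 [ 628.00684788 -320.20991753  230.15786687] [-3.14033309e+00  1.31835739e-03  1.27416933e+00] [ 0.35144257  0.39378744 22.81578669]
```

Request:
{"fn": "move_arm", "kwargs": {"targets": "1 0.35 0.4 3.5 0 0 0; 1 0 0 3.5 0 0 0; 1 0 0 3.5 0 0 0; 1 0 0 3.5 0 0 0; 1 0 0 3.5 0 0 0"}}

```text
clock: 3.93
eef_pos: [634.0, -312.4, 55.0]
tool_rot: [-3.141, -0.002, 1.279]
force: [0.5, -0.4, -0.5]
width: 85.2
gripper_force: 0.0
```

Request:
{"fn": "move_arm", "kwargs": {"targets": "1 0 0 2.5 0 0 0; 1 0 0 1.8 0 0 0; 1 0 0 0.9 0 0 0; 1 0 0 0 0 0 0"}}

```text
clock: 4.27
eef_pos: [632.5, -312.3, 2.0]
tool_rot: [-3.137, -0.002, 1.278]
force: [0.3, -0.6, 0.4]
width: 85.7
gripper_force: 0.0
```

```bash
python3 - <<'E'
from h import *
s=read_state();print(s["clock"],s["eef_pos"],s["tool_rot"],s["force"])
a=snap("top","t1");b=snap("side","s1")
c=np.vstack([cv2.resize(cv2.imread("pics/t1_raw.png")[132:232,326:426],(400,400)),])
u=w2pix("s1",(632,-318,40),1).astype(int);e=cv2.resize(cv2.imread("pics/s1_raw.png")[u[1]-50:u[1]+50,u[0]-50:u[0]+50],(400,400))
cv2.imwrite("pics/c1.png",np.hstack([c,e]))
E
```

```text
4.2667 [ 632.48540878 -312.34971833    1.98699439] [-3.13694274e+00 -2.07155865e-03  1.27778477e+00] [ 0.27290218 -0.5775487   0.44091678]
```

View pics/c1.png

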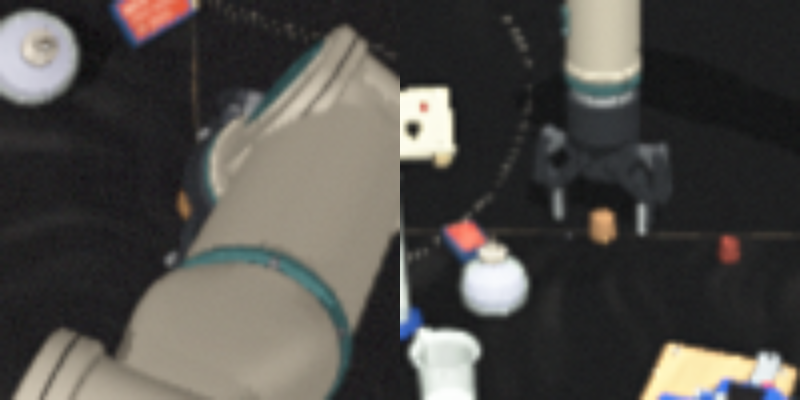

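The side view shows the cork at (600,225), between the fingertips at (558,205) and (642,220). I'll shift −5 mm along tool x and close.

Request:
{"fn": "move_arm", "kwargs": {"targets": "1 -0.5 0.1 0 0 0 0; -1 0 0 0 0 0 0; -1 0 0 0 0 0 0; -1 0 0 0 0 0 0; -1 0 0 0 0 0 0"}}

```text
clock: 4.78
eef_pos: [633.6, -320.2, 4.9]
tool_rot: [3.141, -0.0, 1.275]
force: [0.0, -0.3, 0.1]
width: 38.8
gripper_force: 0.0
```

Request:
{"fn": "move_arm", "kwargs": {"targets": "-1 0 0 0 0 0 0; -1 0 0 0 0 0 0; -1 0 0 0 0 0 0; -1 0 0 0 0 0 0; -1 0 0 0 0 0 0"}}

```text
clock: 5.2
eef_pos: [633.8, -320.3, 4.8]
tool_rot: [3.141, 0.0, 1.275]
force: [0.7, -0.1, 5.9]
width: 25.6
gripper_force: 59.2
```

Request:
{"fn": "move_arm", "kwargs": {"targets": "-1 0 0 -2.4 0 0 0; -1 0 0 -2.4 0 0 0; -1 0 0 -2.4 0 0 0; -1 0 0 -2.4 0 0 0; -1 0 0 -2.4 0 0 0"}}

```text
clock: 5.62
eef_pos: [632.8, -319.8, 124.6]
tool_rot: [-3.14, -0.0, 1.275]
force: [-0.6, 0.4, -0.8]
width: 25.8
gripper_force: 59.0
```

Request:
{"fn": "move_arm", "kwargs": {"targets": "-1 3.46 -1.69 0 0 0 0; -1 3.46 -1.69 0 0 0 0; -1 3.46 -1.69 0 0 0 0; -1 3.46 -1.69 0 0 0 0; -1 3.46 -1.69 0 0 0 0"}}

```text
clock: 6.03
eef_pos: [602.0, -128.2, 123.8]
tool_rot: [-3.141, -0.0, 1.275]
force: [1.1, 0.5, -0.5]
width: 25.3
gripper_force: 59.0
```

Request:
{"fn": "move_arm", "kwargs": {"targets": "-1 3.46 -1.69 0 0 0 0; -1 3.46 -1.69 0 0 0 0; -1 3.46 -1.69 0 0 0 0; -1 3.46 -1.69 0 0 0 0; -1 3.46 -1.69 0 0 0 0"}}

```text
clock: 6.45
eef_pos: [571.5, 61.9, 123.9]
tool_rot: [-3.141, 0.0, 1.275]
force: [1.1, 0.4, -0.5]
width: 25.3
gripper_force: 59.0
```

Request:
{"fn": "move_arm", "kwargs": {"targets": "-1 0 0 0 0 0 0; -1 0 0 0 0 0 0; -1 0 0 0 0 0 0; -1 0 0 0 0 0 0; -1 0 0 0 0 0 0"}}

```text
clock: 6.87
eef_pos: [572.7, 58.0, 124.3]
tool_rot: [3.141, 0.001, 1.272]
force: [0.9, 0.1, 0.3]
width: 25.2
gripper_force: 59.0
```

```bash
python3 - <<'E'
from h import *
s=read_state();print(s["clock"],s["eef_pos"],s["tool_rot"],s["width"],rel([573.5,61.8,22.8],s["tool_rot"][2],s))
snap("top","t2");snap("side","s2")
def cr(f,p,h=50):
    u=w2pix(f,p,1).astype(int);return cv2.resize(cv2.imread(f"pics/{f}_raw.png")[u[1]-h:u[1]+h,u[0]-h:u[0]+h],(400,400),interpolation=cv2.INTER_CUBIC)
cv2.imwrite("pics/c2.png",np.hstack([cr("t2",(573,61,60)),cr("s2",(573,61,80))]))
E
```

```text
6.8667 [572.67586196  57.99400846 124.29528449] [3.14121238e+00 8.92955026e-04 1.27229255e+00] 25.238719285453897 [ 0.38800526 -0.03316132 10.14952845]
```

View pics/c2.png

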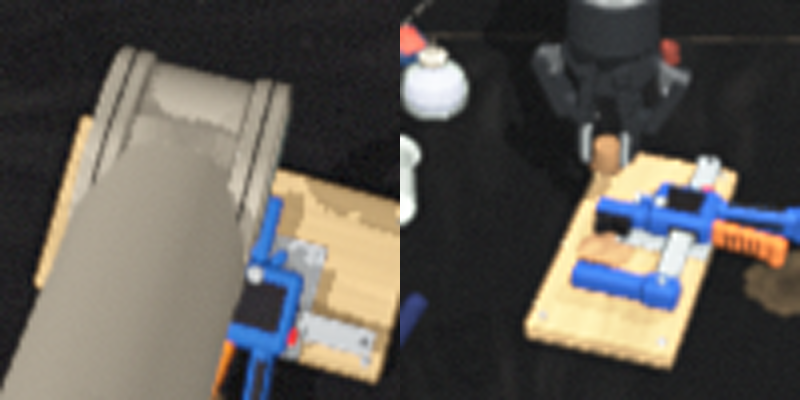

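The cork is held upright between the tips at about (605,150), above the gap between the jaws. I'll lower it.

Request:
{"fn": "move_arm", "kwargs": {"targets": "-1 0.2 0 3 0 0 0; -1 0 0 3 0 0 0; -1 0 0 2 0 0 0; -1 0 0 1 0 0 0; -1 0 0 0.5 0 0 0"}}

```text
clock: 7.38
eef_pos: [572.3, 61.1, 27.8]
tool_rot: [-3.139, 0.001, 1.274]
force: [0.1, 0.3, -1.3]
width: 25.6
gripper_force: 59.0
```

Request:
{"fn": "move_arm", "kwargs": {"targets": "-1 0 0 0.3 0 0 0; -1 0 0 0.2 0 0 0; -1 0 0 0 0 0 0; -1 0 0 0 0 0 0"}}

```text
clock: 7.72
eef_pos: [573.8, 62.0, 25.2]
tool_rot: [3.14, -0.001, 1.275]
force: [-0.0, 0.7, 1.2]
width: 25.6
gripper_force: 59.0
```

Request:
{"fn": "move_arm", "kwargs": {"targets": "-1 0 0 0.15 0 0 0; -1 0 0 0 0 0 0; -1 0 0 0 0 0 0; -1 0 0 0 0 0 0; -1 0 0 0 0 0 0"}}

```text
clock: 8.13
eef_pos: [573.1, 62.0, 22.9]
tool_rot: [3.141, -0.0, 1.275]
force: [-1.1, -0.4, 0.1]
width: 25.7
gripper_force: 59.0
```

Request:
{"fn": "move_arm", "kwargs": {"targets": "-1 0 0 0.1 0 0 0; -1 0 0 0 0 0 0; -1 0 0 0 0 0 0; -1 0 0 0 0 0 0"}}

```text
clock: 8.47
eef_pos: [573.2, 62.0, 22.8]
tool_rot: [3.141, -0.001, 1.275]
force: [-1.7, 0.6, 8.2]
width: 25.7
gripper_force: 59.8
```

Contact (8 N). I'll release, lift, and look.

Request:
{"fn": "move_arm", "kwargs": {"targets": "-0.2 0 0 0 0 0 0; 0 0 0 0 0 0 0; 0 0 0 0 0 0 0; 0 0 0 0 0 0 0; 0 0 0 0 0 0 0"}}

```text
clock: 8.88
eef_pos: [573.0, 62.0, 21.6]
tool_rot: [-3.141, 0.0, 1.275]
force: [-0.7, 0.8, -0.1]
width: 42.8
gripper_force: 0.0
```

Request:
{"fn": "move_arm", "kwargs": {"targets": "0 0 0 -0.8 0 0 0; 0 0 0 -2 0 0 0; 0 0 0 -3 0 0 0; 0 0 0 -3.5 0 0 0; 0 0 0 -3.5 0 0 0"}}

```text
clock: 9.3
eef_pos: [572.4, 61.7, 151.2]
tool_rot: [-3.14, 0.001, 1.275]
force: [1.4, -0.2, -0.6]
width: 43.1
gripper_force: 0.0
```

```bash
python3 - <<'E'
from h import *
s=read_state();print(s["clock"],s["eef_pos"],s["tool_rot"],s["width"])
snap("side","s3")
b=[522.58,49.06,-.29486]
u=w2pix("s3",(560,50,30),1).astype(int);im=cv2.imread("pics/s3_raw.png")[u[1]-40:u[1]+35,u[0]-50:u[0]+50]
cv2.imwrite("pics/c3.png",cv2.resize(im,(800,600),interpolation=cv2.INTER_CUBIC))
cork=b2w(b,45,27);print("crop origin",u-[50,40],"expected cork px",[(w2pix("s3",[*cork[:2],z],1)-(u-[50,40]))*8 for z in(18,42)])
# handle and trigger
g=lambda u,v,z:tp(u,v,z)
hd=b[2]+np.pi+.11; d=np.array([np.cos(hd),np.sin(hd)]); n=np.array([d[1],-d[0]]) # n: toward +y of board
print("n",n)
for a,z in (((312,325),47),((302.5,388),47),((293,448),47)):
    w=tp(*a,z);print("handle pts along/perp",w[:2]@d,w[:2]@n)
for a in((226,405),(272,310),(249,356)): w=tp(*a,45);print("trig",w[:2]@d,w[:2]@n)
E
```

```text
9.3 [572.40588169  61.72615382 151.24681242] [-3.14045021e+00  7.59743042e-04  1.27471563e+00] 43.080147086976346
crop origin [210 154] expected cork px [array([371.11153933, 363.7152268 ]), array([372.51025613, 323.37717664])]
n [0.18380892 0.98296199]
handle pts along/perp -450.99859037987216 106.89140980525718
handle pts along/perp -414.9333582414021 106.47961965842292
handle pts along/perp -380.6865899658671 106.342396390799
trig -398.22814083109046 147.89460462962813
trig -455.64332715585545 130.79072347104045
trig -427.73117581935674 139.4944554486191
```

View pics/c3.png

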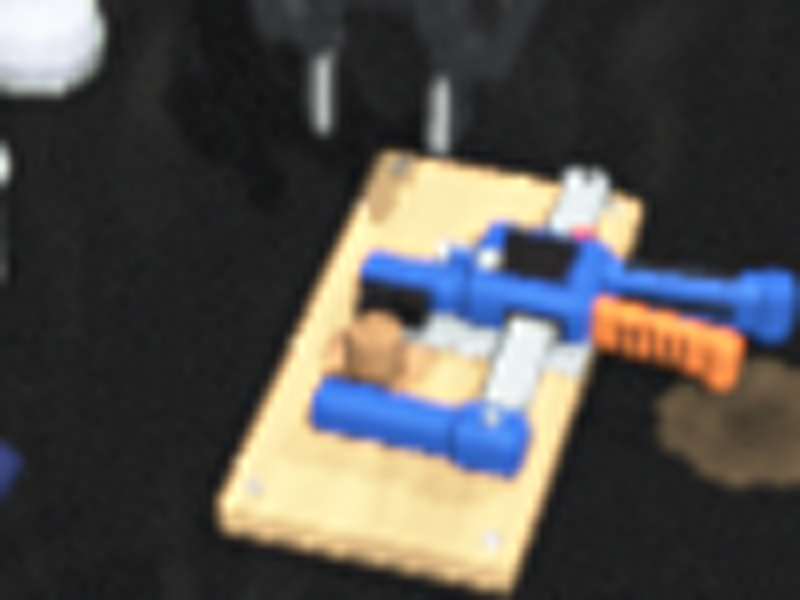

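The cork stands upright between the jaws at (375,345). Next I'll turn and move over the handle and trigger.

Request:
{"fn": "move_arm", "kwargs": {"targets": "1 0 0 0 0 0 7; 1 0 0 0 0 0 7; 1 0 0 0 0 0 7; 1 0 0 0 0 0 7; 1 0 0 0 0 0 7"}}

```text
clock: 9.77
eef_pos: [573.1, 62.1, 150.3]
tool_rot: [-3.142, -0.001, 0.658]
force: [-0.5, 0.7, 0.0]
width: 85.2
gripper_force: 0.0
```

Request:
{"fn": "move_arm", "kwargs": {"targets": "1 0 0 0 0 0 7; 1 0 0 0 0 0 7; 1 0 0 0 0 0 7; 1 0 0 0 0 0 7; 1 0 0 0 0 0 7"}}

```text
clock: 10.18
eef_pos: [573.1, 62.2, 150.1]
tool_rot: [-3.141, -0.0, 0.048]
force: [-0.4, -0.0, -0.4]
width: 85.3
gripper_force: 0.0
```

Request:
{"fn": "move_arm", "kwargs": {"targets": "1 0 0 0 0 0 7; 1 0 0 0 0 0 6.6; 1 0 0 0 0 0 0"}}

```text
clock: 10.43
eef_pos: [572.9, 62.2, 149.8]
tool_rot: [3.141, 0.0, -0.186]
force: [-0.2, 1.1, 0.2]
width: 85.7
gripper_force: 0.0
```

Request:
{"fn": "move_arm", "kwargs": {"targets": "1 -3.1 1.3 0 0 0 0; 1 -3.1 1.3 0 0 0 0; 1 -3.1 1.3 0 0 0 0; 1 -3.1 1.4 0 0 0 0; 1 0 0 0 0 0 0"}}

```text
clock: 10.85
eef_pos: [433.2, 31.7, 149.6]
tool_rot: [-3.14, 0.009, -0.185]
force: [-0.1, -0.3, 0.2]
width: 85.4
gripper_force: 0.0
```

Request:
{"fn": "move_arm", "kwargs": {"targets": "1 0 0 2 0 0 0; 1 0 0 2 0 0 0; 1 0 0 0 0 0 0; 1 0 0 0 0 0 0; 1 0 0 0 0 0 0"}}

```text
clock: 11.27
eef_pos: [442.1, 32.2, 110.5]
tool_rot: [-3.141, -0.001, -0.183]
force: [1.1, 0.0, 0.9]
width: 85.1
gripper_force: 0.0
```

```bash
python3 - <<'E'
from h import *
s=read_state();print(s["clock"],s["eef_pos"],s["tool_rot"],s["width"],s["qpos"].round(2),rel([441.4,32.2,12],s["tool_rot"][2],s))
E
```

```text
11.2667 [442.05201436  32.23069068 110.48915533] [-3.14146288e+00 -8.32195202e-04 -1.82971530e-01] 85.11213653339513 [-0.64  0.69  0.77  2.2  -0.9   0.6  -0.95] [-0.06355463  0.01488139  9.84891553]
```

Request:
{"fn": "move_arm", "kwargs": {"targets": "1 0 0 2.5 0 0 0; 1 0 0 2.5 0 0 0; 1 0 0 2 0 0 0; 1 0 0 1.5 0 0 0; 1 0 0 0.8 0 0 0"}}

```text
clock: 11.68
eef_pos: [442.0, 32.6, 16.3]
tool_rot: [-3.141, -0.0, -0.183]
force: [0.1, 0.4, -1.1]
width: 85.6
gripper_force: 0.0
```

Request:
{"fn": "move_arm", "kwargs": {"targets": "1 0 0 0.5 0 0 0; 1 0 0 0 0 0 0; 1 0 0 0 0 0 0; 1 0 0 0 0 0 0"}}

```text
clock: 12.02
eef_pos: [442.3, 32.4, 12.5]
tool_rot: [-3.142, -0.002, -0.184]
force: [-0.2, -0.2, -0.2]
width: 85.4
gripper_force: 0.0
```

```bash
python3 - <<'E'
from h import *
s=read_state();print(s["clock"],s["eef_pos"],s["tool_rot"],s["width"],s["force"],rel([441.4,32.2,12],s["tool_rot"][2],s))
snap("side","s4")
u=np.array([260,194]);im=cv2.imread("pics/s4_raw.png")[154:229,210:310]
cv2.imwrite("pics/c4.png",cv2.resize(im,(800,600),interpolation=cv2.INTER_CUBIC))
E
```

```text
12.0167 [442.26539389  32.4017988   12.51204325] [-3.14155766e+00 -1.61523854e-03 -1.83505209e-01] 85.35132480598423 [-0.21891293 -0.20417528 -0.22574397] [-0.08140404  0.03563251  0.05120432]
```

View pics/c4.png

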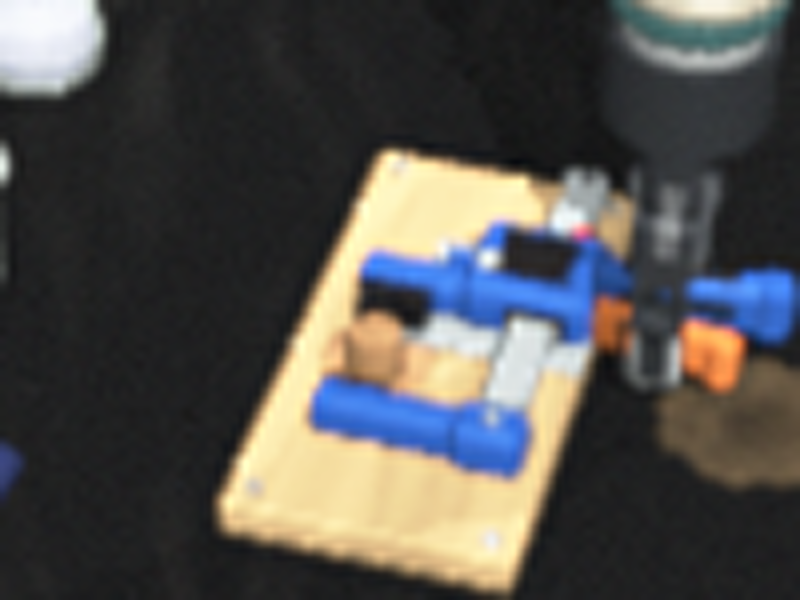

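The finger at about (655,350) straddles the outside of the trigger, mid-blade. First squeeze.

Request:
{"fn": "move_arm", "kwargs": {"targets": "-1 0 0 0 0 0 0; -1 0 0 0 0 0 0; -1 0 0 0 0 0 0; -1 0 0 0 0 0 0; -1 0 0 0 0 0 0"}}

```text
clock: 12.48
eef_pos: [441.1, 31.9, 12.6]
tool_rot: [3.141, -0.001, -0.184]
force: [-3.6, 1.3, 29.6]
width: 26.1
gripper_force: 58.9
```

Request:
{"fn": "move_arm", "kwargs": {"targets": "-1 0 0 0 0 0 0; -1 0 0 0 0 0 0; -1 0 0 0 0 0 0"}}

```text
clock: 12.73
eef_pos: [441.2, 31.9, 12.7]
tool_rot: [3.141, -0.001, -0.184]
force: [-2.4, -0.3, 12.8]
width: 26.3
gripper_force: 61.5
```

Request:
{"fn": "move_arm", "kwargs": {"targets": "1 0 0 0 0 0 0; 1 0 0 0 0 0 0; 1 0 0 0 0 0 0; 1 0 0 0 0 0 0; 1 0 0 0 0 0 0"}}

```text
clock: 13.15
eef_pos: [441.2, 32.1, 11.7]
tool_rot: [3.141, 0.0, -0.184]
force: [-0.0, 0.0, -0.1]
width: 84.4
gripper_force: 0.0
```

Request:
{"fn": "move_arm", "kwargs": {"targets": "-1 0 0 0 0 0 0; -1 0 0 0 0 0 0; -1 0 0 0 0 0 0; -1 0 0 0 0 0 0; -1 0 0 0 0 0 0"}}

```text
clock: 13.57
eef_pos: [440.9, 31.9, 12.5]
tool_rot: [3.141, -0.0, -0.184]
force: [-3.8, 3.6, 23.3]
width: 26.2
gripper_force: 58.2
```

Request:
{"fn": "move_arm", "kwargs": {"targets": "1 0 0 0 0 0 0; 1 0 0 0 0 0 0; 1 0 0 0 0 0 0; 1 0 0 0 0 0 0; 1 0 0 0 0 0 0"}}

```text
clock: 13.98
eef_pos: [441.3, 32.0, 11.7]
tool_rot: [3.141, 0.0, -0.184]
force: [0.1, 0.6, 0.5]
width: 84.0
gripper_force: 0.0
```

Request:
{"fn": "move_arm", "kwargs": {"targets": "-1 0 0 0 0 0 0; -1 0 0 0 0 0 0; -1 0 0 0 0 0 0; -1 0 0 0 0 0 0; -1 0 0 0 0 0 0"}}

```text
clock: 14.4
eef_pos: [440.9, 31.9, 12.5]
tool_rot: [3.141, -0.0, -0.184]
force: [-3.6, 3.6, 22.9]
width: 26.3
gripper_force: 58.2
```

Request:
{"fn": "move_arm", "kwargs": {"targets": "1 0 0 0 0 0 0; 1 0 0 0 0 0 0; 1 0 0 0 0 0 0; 1 0 0 0 0 0 0; 1 0 0 0 0 0 0"}}

```text
clock: 14.82
eef_pos: [441.3, 32.1, 11.7]
tool_rot: [3.141, 0.0, -0.184]
force: [0.2, -0.5, -0.2]
width: 84.2
gripper_force: 0.0
```

```bash
python3 - <<'E'
from h import *
snap("side","s5")
im=cv2.imread("pics/s5_raw.png")[154:229,210:310]
cv2.imwrite("pics/c5.png",cv2.resize(im,(800,600),interpolation=cv2.INTER_CUBIC))
E
```

```text
(no output)
```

View pics/c5.png

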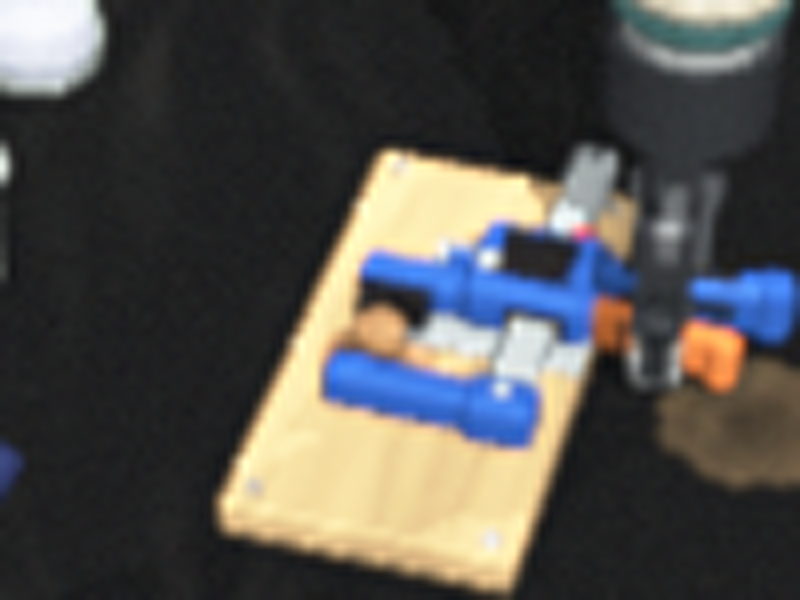

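The sliding jaw has moved up about 28 px to (430,385) and is now close to or pushing the cork at (380,330). I'll keep squeezing.

Request:
{"fn": "move_arm", "kwargs": {"targets": "-1 0 0 0 0 0 0; -1 0 0 0 0 0 0; -1 0 0 0 0 0 0; -1 0 0 0 0 0 0; -1 0 0 0 0 0 0"}}

```text
clock: 15.28
eef_pos: [440.9, 31.9, 12.5]
tool_rot: [3.141, -0.0, -0.184]
force: [-4.1, 1.2, 28.8]
width: 26.0
gripper_force: 58.8
```

Request:
{"fn": "move_arm", "kwargs": {"targets": "1 0 0 0 0 0 0; 1 0 0 0 0 0 0; 1 0 0 0 0 0 0; 1 0 0 0 0 0 0; 1 0 0 0 0 0 0"}}

```text
clock: 15.7
eef_pos: [441.3, 32.1, 11.7]
tool_rot: [3.141, 0.0, -0.184]
force: [-0.6, -0.4, 1.0]
width: 84.3
gripper_force: 0.0
```

Request:
{"fn": "move_arm", "kwargs": {"targets": "-1 0 0 0 0 0 0; -1 0 0 0 0 0 0; -1 0 0 0 0 0 0; -1 0 0 0 0 0 0; -1 0 0 0 0 0 0"}}

```text
clock: 16.12
eef_pos: [440.9, 32.0, 12.6]
tool_rot: [3.141, -0.0, -0.184]
force: [-2.3, 5.4, 18.9]
width: 26.2
gripper_force: 58.1
```

Request:
{"fn": "move_arm", "kwargs": {"targets": "1 0 0 0 0 0 0; 1 0 0 0 0 0 0; 1 0 0 0 0 0 0; 1 0 0 0 0 0 0; 1 0 0 0 0 0 0"}}

```text
clock: 16.53
eef_pos: [441.2, 31.9, 11.7]
tool_rot: [3.141, 0.0, -0.184]
force: [-0.1, 0.1, -0.2]
width: 84.1
gripper_force: 0.0
```

Request:
{"fn": "move_arm", "kwargs": {"targets": "-1 0 0 0 0 0 0; -1 0 0 0 0 0 0; -1 0 0 0 0 0 0; -1 0 0 0 0 0 0; -1 0 0 0 0 0 0"}}

```text
clock: 16.95
eef_pos: [441.1, 32.0, 12.5]
tool_rot: [3.141, -0.0, -0.184]
force: [0.3, 6.3, 15.8]
width: 26.0
gripper_force: 58.4
```

Request:
{"fn": "move_arm", "kwargs": {"targets": "1 0 0 0 0 0 0; 1 0 0 0 0 0 0; 1 0 0 0 0 0 0; 1 0 0 0 0 0 0; 1 0 0 0 0 0 0"}}

```text
clock: 17.37
eef_pos: [441.1, 31.8, 11.7]
tool_rot: [3.141, 0.0, -0.184]
force: [0.2, -0.8, 0.2]
width: 84.4
gripper_force: 0.0
```

Request:
{"fn": "move_arm", "kwargs": {"targets": "-1 0 0 0 0 0 0; -1 0 0 0 0 0 0; -1 0 0 0 0 0 0; -1 0 0 0 0 0 0; -1 0 0 0 0 0 0"}}

```text
clock: 17.78
eef_pos: [441.1, 32.0, 12.5]
tool_rot: [3.141, -0.0, -0.184]
force: [-0.7, 6.4, 15.7]
width: 26.8
gripper_force: 58.4
```

Request:
{"fn": "move_arm", "kwargs": {"targets": "1 0 0 0 0 0 0; 1 0 0 0 0 0 0; 1 0 0 0 0 0 0; 1 0 0 0 0 0 0; 1 0 0 0 0 0 0"}}

```text
clock: 18.2
eef_pos: [441.1, 31.8, 11.7]
tool_rot: [3.141, 0.0, -0.184]
force: [0.0, 0.4, -0.3]
width: 84.0
gripper_force: 0.0
```

```bash
python3 - <<'E'
from h import *
snap("side","s6")
im=cv2.imread("pics/s6_raw.png")[154:229,210:310]
cv2.imwrite("pics/c6.png",cv2.resize(im,(800,600),interpolation=cv2.INTER_CUBIC))
E
```

```text
(no output)
```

View pics/c6.png

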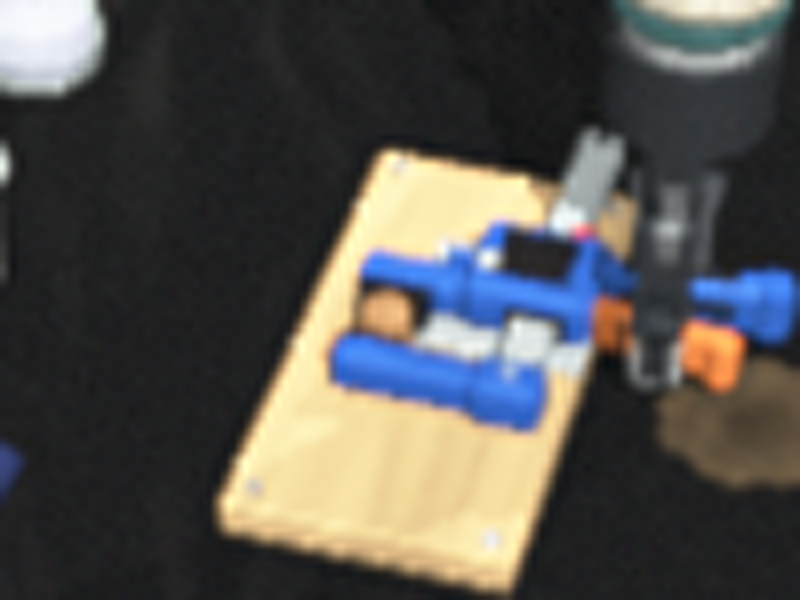

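The cork at (388,310) is in the notch and the jaw has moved only about 14 px over the last four squeezes. The force pattern also changed to y ≈ 6 N, so the jaw has met the work. Two longer squeezes to be sure, then I'll retreat.

Request:
{"fn": "move_arm", "kwargs": {"targets": "-1 0 0 0 0 0 0; -1 0 0 0 0 0 0; -1 0 0 0 0 0 0; -1 0 0 0 0 0 0; -1 0 0 0 0 0 0"}}

```text
clock: 18.67
eef_pos: [441.1, 31.9, 12.5]
tool_rot: [3.141, -0.0, -0.184]
force: [-1.2, 4.5, 19.7]
width: 26.3
gripper_force: 58.7
```

Request:
{"fn": "move_arm", "kwargs": {"targets": "-1 0 0 0 0 0 0; -1 0 0 0 0 0 0; -1 0 0 0 0 0 0; -1 0 0 0 0 0 0; -1 0 0 0 0 0 0"}}

```text
clock: 19.08
eef_pos: [441.1, 32.0, 12.5]
tool_rot: [3.141, -0.0, -0.184]
force: [-1.2, -0.8, 12.3]
width: 26.0
gripper_force: 61.3
```

Request:
{"fn": "move_arm", "kwargs": {"targets": "1 0 0 0 0 0 0; 1 0 0 0 0 0 0; 1 0 0 0 0 0 0; 1 0 0 0 0 0 0; 1 0 0 0 0 0 0"}}

```text
clock: 19.5
eef_pos: [441.2, 31.9, 11.7]
tool_rot: [3.141, 0.0, -0.184]
force: [0.0, -0.3, 0.9]
width: 84.2
gripper_force: 0.0
```

Request:
{"fn": "move_arm", "kwargs": {"targets": "-1 0 0 0 0 0 0; -1 0 0 0 0 0 0; -1 0 0 0 0 0 0; -1 0 0 0 0 0 0; -1 0 0 0 0 0 0"}}

```text
clock: 19.92
eef_pos: [441.1, 32.0, 12.5]
tool_rot: [3.141, -0.0, -0.184]
force: [-0.4, 7.0, 16.5]
width: 26.2
gripper_force: 58.4
```

Request:
{"fn": "move_arm", "kwargs": {"targets": "-1 0 0 0 0 0 0; -1 0 0 0 0 0 0; -1 0 0 0 0 0 0; -1 0 0 0 0 0 0; -1 0 0 0 0 0 0"}}

```text
clock: 20.33
eef_pos: [441.1, 32.0, 12.5]
tool_rot: [3.141, -0.0, -0.184]
force: [-1.9, 0.3, 12.2]
width: 26.3
gripper_force: 61.1
```

Request:
{"fn": "move_arm", "kwargs": {"targets": "1 0 0 0 0 0 0; 1 0 0 0 0 0 0; 1 0 0 0 0 0 0; 1 0 0 0 0 0 0; 1 0 0 0 0 0 0"}}

```text
clock: 20.75
eef_pos: [441.2, 31.9, 11.7]
tool_rot: [3.141, 0.0, -0.184]
force: [-0.9, -0.3, 0.5]
width: 84.3
gripper_force: 0.0
```

Request:
{"fn": "move_arm", "kwargs": {"targets": "1 0 0 -1 0 0 0; 1 0 0 -2 0 0 0; 1 0 0 -3 0 0 0; 1 0 0 -3.5 0 0 0; 1 0 0 -3.5 0 0 0"}}

```text
clock: 21.17
eef_pos: [440.3, 31.7, 142.8]
tool_rot: [3.14, 0.002, -0.185]
force: [0.4, 0.9, 0.0]
width: 85.5
gripper_force: 0.0
```

Request:
{"fn": "move_arm", "kwargs": {"targets": "1 0 0 -2 0 0 0; 1 0 0 -1 0 0 0; 1 0 0 0 0 0 0; 1 0 0 0 0 0 0; 1 0 0 0 0 0 0"}}

```text
clock: 21.58
eef_pos: [440.5, 32.7, 170.5]
tool_rot: [3.141, 0.002, -0.184]
force: [0.7, 0.3, -1.1]
width: 85.5
gripper_force: 0.0
```

```bash
python3 - <<'E'
from h import *
snap("side","s7")
z=[cv2.resize(cv2.imread(f"pics/{f}_raw.png")[170:220,248:298],(400,400),interpolation=cv2.INTER_CUBIC) for f in("s6","s7")]
cv2.imwrite("pics/c7.png",np.hstack(z))
g=[cv2.imread(f"pics/{f}_raw.png")[194:212,250:280].astype(np.float32).mean(2) for f in("s5","s6","s7")]
print(cv2.phaseCorrelate(g[0],g[1]),cv2.phaseCorrelate(g[1],g[2]),read_state()["clock"])
E
```

```text
((0.9938223868762286, -1.5463901596582907), 0.6317969145598235) ((-0.1938306968150485, 0.03147399901339476), 1.0008207087163572) 21.6333
```

View pics/c7.png

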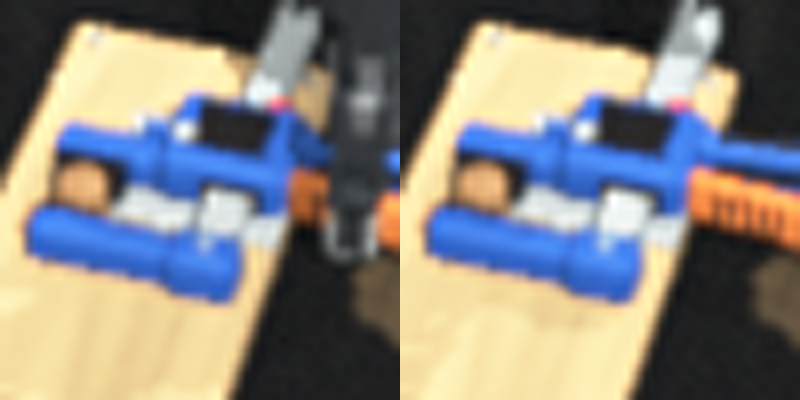

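The jaw did not move in the last two squeezes (phase shift about 0 px), the cork sits clamped in the notch at about (480,185), and the trigger is back out. I'm handing in the job.

```bash
python3 -c "
from h import *
print(order.finish_job())"
```

```text
the job is handed in; nothing more can be done
None
```

I handed the job in at about 21.6 s. The camera shows the cork bung wide end down in the notch, the sliding jaw stalled against it after nine trigger squeezes, the trigger released and the arm clear. The hand-in returned no verdict, and the clamping force could not be measured directly.

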